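# Zero the shop scale with the service probe and hold its key half pressed

## Robot

A 7-joint arm with a two-finger parallel gripper is mounted at the origin on a cart in front of the work surface, level with it; the furniture and walls round the work are solid. World frame = base frame: x ahead of the robot, y to its left, z up, the work surface at z = 0. Lengths are in m, angles in rad, forces in N, time in s.
With the tool pointing down it reaches from about 0.4 to 0.875 m from the base axis. Payload 19.3 kg.
Tool frame: the origin (TCP) lies midway between the tips of the shut fingers; the grasp point (between the pads) lies bot.grip_point_offset behind it (bot.grip_point_offset is the distance from the TCP to the grasp point, in m); z points along the fingers, y is the direction in which the jaws open and shut (so a half turn about z gives the same grasp; the last joint's range is limited). The gripper opens to 85 mm and grips with 20 to 120 N. Pads are 22 mm wide; open, the fingers measure 114 mm over their backs; the gripper's body (76 mm by 85 mm) begins 54 mm behind the grasp point. The pads swing forward as they close: fully open they stand 13 mm farther back than shut.
Start: joints at [-1.265, 0.521, -0.036, 1.599, 0.021, 1.021, -0.113], TCP at [0.229, 0.581, 0.231] pointing down, gripper open.
Joint ranges: [-2.91, 2.91], [-0.3, 2.13], [-1.5, 1.42], [0.17, 2.43], [-1.26, 4.41], [0.16, 1.93], [-2.52, 2.52]. Speed limits (rad/s): [1.89, 1.89, 2.39, 2.39, 3.01, 3.01, 3.01].

## Interface

Orientations are given as [roll, pitch, yaw] about the fixed x, y, z axes, in that order (R = Rz(yaw) Ry(pitch) Rx(roll)).
In Python, from workcell import bot gives the robot as it stands.
- The arm moves only by the tool servo_tool, never from a script. Its argument "rows" is a list that holds one entry, the list of rows, each a list of 6 numbers: the shift along the tool's x, y, z in cm, then the turn, a rotation vector about the tool's x, y, z in degrees. A call has 1 to 5 rows; each row shifts and turns the commanded pose from where the row before left it, along the tool's axes as they then stand; what a row does not reach is not made up. A row lasts 1/8 s, in which the tool goes at most 62.5 mm and 10.7 degrees, less where a joint would pass 70% of its speed; a pose out of reach is approached as far as the arm can. A call is refused whole if a number of a shift passes 6.25 or a number of a turn 10.7, either way. A call with a gripper value outside its range is refused whole. "grip" is the opening, from -1 (shut) to 1 (fully open), so that 0 is half open, set as the call begins (left out, the last holds). The fingers move at their own pace and stop on an object; "squeeze" is the grip in N (left out, the last holds). Time passes only in rows, so rows that do not move let the fingers close. It gives the time, the measured TCP pose, the force and the opening at its end, in the units of the state.
- bot.observe(): the state, without advancing time (a new reading comes with each control period).
- bot.grab_frame(name): name is "scene" or "side" or "wrist"; returns a dict with "image" (384x512x3 uint8, red, green, blue), "K" (3x3 intrinsics, pixels), "R" (3x3) and "t" (3): a world point X has camera coordinates R X + t; the wrist camera has in their place "mount" (4x4, takes a point from camera to tool coordinates, whose origin is the TCP and whose axes are the flange's). Camera axes: x right, y down, z forward; pixel columns grow to the right and rows downward; lengths in m; the calibration is good to about 2 mm. A picture is of the moment at which its call begins: read the wrist's pose just before it. There is no depth.
- bot.job_done(): hands the job in, once; it reports no verdict.
The state is a dict: "clock": time; "qpos": joint angles; "qd": joint speeds; "joint_efforts": joint torques, N m; "position": TCP position; "tool_rot": TCP orientation; "force": force on the tool from outside, world axes, zero at the start; "moment": the same for the moment, N m; "grip_width": finger opening in m.
Only numpy, scipy, OpenCV 4.12 (cv2) and the standard library are available. Lean on these libraries where they do the work, as an engineer would, in place of code of your own. Each camera call takes 0.05 s, during which the arm holds its last target.

## Task

The counter scale has to be zeroed before opening. Take the orange service probe out of its black stand and touch its tip on the steel pad in the blue ring, pressing the pad in slightly for about half a second, then do the same on the pad in the yellow ring. Then, with the probe tip, push the red spring key straight down halfway (8 mm, until its white line is level with the collar), never to the bottom, which would wipe the settings; finish while still gripping the upright probe and holding the key there, with the other things on the counter left where they are.

Things in the scene. Friction and masses are not known exactly. Their poses are not given: they have to be found in the camera images.
- scale: Grey counter scale, fixed, 170 mm deep (its x), 190 mm wide (its y), origin at the centre of its underside. Front deck (-x side) 60 mm deep, 40 mm above the counter; behind it a steel pan, top 64 mm above the counter. On the deck, in a row along its y, 55 mm in front of the origin and 56 mm apart: blue contact, yellow contact and red key, in an order that varies.
- contact_blue: Blue plastic ring, 37 mm across and 6 mm high, fixed on the front deck of the scale, round one sprung steel contact pad. Origin at the centre of its underside, on the deck 40 mm above the counter; z up.
- blue_pad_top (a point): Centre of the flat top of the steel pad in the blue ring (moves with the pad). The pad is 22 mm across and at rest its top is 11 mm above the deck, 51 mm above the counter.
- blue_pad (a joint): How far the pad in the blue ring is pushed down: 0 at rest to 0.004 m. It springs back; it starts to move at 0.6 N and takes 3 N at full depth. A touch of the probe tip that pushes it in by about 1 mm or more for half a second is plenty.
- contact_yellow: Yellow plastic ring, 37 mm across and 6 mm high, fixed on the front deck of the scale, round one sprung steel contact pad. Origin at the centre of its underside, on the deck 40 mm above the counter; z up.
- yellow_pad_top (a point): Centre of the flat top of the steel pad in the yellow ring (moves with the pad). The pad is 22 mm across and at rest its top is 11 mm above the deck, 51 mm above the counter.
- yellow_pad (a joint): How far the pad in the yellow ring is pushed down: 0 at rest to 0.004 m. It springs back; it starts to move at 0.6 N and takes 3 N at full depth. A touch of the probe tip that pushes it in by about 1 mm or more for half a second is plenty.
- zero_key: Red fixed collar, 37 mm across and 6 mm high, on the scale's front deck round the red zero key. Origin at the centre of its underside, on the deck 40 mm above the counter; z up.
- key_plunger_top (a point): Centre of the flat top of the red key (moves with it). The key is a round plunger 22 mm across; at rest its top is 24 mm above the deck, 64 mm above the counter, 18 mm above its collar. A white line round it lies 8 mm below its top.
- key_plunger (a joint): How far the red key is pushed straight down: 0 at rest to 0.016 m at the bottom. It springs back; it starts to move at 2 N, takes 4.8 N at 8 mm (half way) and 7.6 N at the bottom.
- stand: Black block, 56x56 mm and 60 mm tall on a 78x78x8 mm steel foot plate, fixed to the counter, with an upright round hole of 12.5 mm in the middle of its top, 52 mm deep. Origin at the centre of its underside. It holds the probe upright.
- probe: Service probe, 112 mm long, about 60 g, upright in the stand, tip down. Origin at the point of its tip, z up to the handle. Steel shaft 10 mm thick from the tip to 46 mm, then an orange handle 20x20 mm square (faces across its x and y) from 46 to 112 mm, with a 4 mm knob on top only for looks. Its handle rests on the stand's top, 60 mm above the counter, the tip 14 mm above the counter.
- probe_tip (a point): The very point of the probe's brass tip, rounded with radius 5 mm (the same point as the probe's origin). Lift the probe 50 mm or more to clear the stand.
- sugar_shaker: Glass sugar shaker with grey top, 44 mm across, 90 mm tall, loose. Origin at the centre of its underside. A bystander, to be left where it is.
- espresso_cup: Green and white espresso cup, 64x89x48 mm with its handle, loose. Origin at the centre of its underside. A bystander, to be left where it is.
- soap_pump: Pink soap bottle with orange pump head, 51x80x168 mm, loose. Origin at the centre of its underside. A bystander, to be left where it is.

How it is judged:
On the way, in this order (a step that is already met when the one before it is completed fails the run):
1. the tip of the held probe presses the steel pad in the blue ring in a little (contact force between probe and contact_blue above 0.3 N and value of joint blue_pad above 0.0006 m and horizontal distance between probe_tip and blue_pad_top below 0.014 m and contact force between the fingers and probe above 1 N), for 0.2 s.
2. then the tip of the held probe presses the steel pad in the yellow ring in a little (contact force between probe and contact_yellow above 0.3 N and value of joint yellow_pad above 0.0006 m and horizontal distance between probe_tip and yellow_pad_top below 0.014 m and contact force between the fingers and probe above 1 N), for 0.2 s.
At the end, for the whole second after the job is handed in: The red key is held between 5 and 11 mm down and at rest by the tip of the probe (force over 1.5 N), the probe gripped in the fingers and within 0.3 rad (17 degrees) of upright, clear of its stand, the robot itself not touching the key (value of joint key_plunger between 0.005 and 0.011 m and velocity of joint key_plunger between -0.02 and 0.02 m/s and contact force between probe and zero_key above 1.5 N and horizontal distance between probe_tip and key_plunger_top below 0.013 m and contact force between the fingers and probe above 2 N and contact force between each of the arm, the fingers and zero_key below 0.3 N and angle between probe's own z axis and vertical below 0.3 rad and contact force between probe and stand below 0.2 N); the arm keeps its last pose, push and grip.
It fails at once if the red key is pushed to the bottom (beyond 14 mm) (value of joint key_plunger above 0.014 m).
It fails at once if the sugar shaker is moved by more than 3 cm (distance of sugar_shaker from where it was at the start of the episode above 0.03 m).
It fails at once if the espresso cup is moved by more than 3 cm (distance of espresso_cup from where it was at the start of the episode above 0.03 m).
It fails at once if the soap pump is moved by more than 3 cm (distance of soap_pump from where it was at the start of the episode above 0.03 m).
It also fails if it takes over 54 s, if anything falls off the work surface, if the arm or the gripper's body presses on something with over 40 N, if the wrist force passes 120 N, or if a joint passes its speed limit or range.

## Working session

There is one attempt and no reset: what is moved stays moved. The work goes in short steps, Python scripts to look and compute and a tool call to move; the robot and the scene stay as the last step left them, time stands still between calls to the robot, and variables do not carry over. Pictures are saved under pics/ and viewed, and the job is handed in when it is done.

Besides the shell and the picture viewer there is one more tool, called after ">>>" as name([rows], argument=value, ...), one row to a line, values as JSON. servo_tool: Moves the arm, as the interface text tells. Its arguments: {"type":"object","properties":{"rows":{"type":"array"},"grip":{"type":"number"},"squeeze":{"type":"number"}},"required":["rows"]}

```bash
mkdir -p pics; ls
python3 - <<'E'
from workcell import bot
import cv2,numpy as np,pickle
s=bot.observe(); print({k:np.round(v,3).tolist() for k,v in s.items()}, bot.grip_point_offset)
F={}
for n in ["scene","side","wrist"]:
    f=bot.grab_frame(n); F[n]=f
    cv2.imwrite(f"pics/{n}0.png",f["image"][:,:,::-1])
    print(n,{k:np.round(v,3).tolist() for k,v in f.items() if k!="image"})
pickle.dump((s,F),open("f0.pkl","wb"))
E
```

```text
pics
{'clock': 0.0, 'qpos': [-1.265, 0.522, -0.036, 1.6, 0.021, 1.021, -0.113], 'qd': [-0.001, 0.002, 0.002, 0.0, 0.001, 0.001, -0.001], 'joint_efforts': [0.001, -92.711, 1.98, -36.992, 0.018, 0.008, 0.0], 'position': [0.229, 0.581, 0.231], 'tool_rot': [-3.14, 0.0, 2.766], 'force': [-0.513, 0.31, 0.135], 'moment': [-0.052, -0.026, -0.038], 'grip_width': 0.085} 0.0187
scene {'K': [[467.016, 0.0, 268.9], [0.0, 467.016, 196.641], [0.0, 0.0, 1.0]], 'R': [[0.845, -0.534, 0.009], [-0.352, -0.569, -0.743], [0.402, 0.625, -0.669]], 't': [-0.357, 0.388, 0.629]}
side {'K': [[446.91, 0.0, 263.04], [0.0, 446.91, 189.727], [0.0, 0.0, 1.0]], 'R': [[0.951, -0.31, -0.007], [-0.118, -0.341, -0.933], [0.287, 0.887, -0.361]], 't': [-0.45, 0.216, 0.615]}
wrist {'K': [[270.741, 0.0, 257.474], [0.0, 270.741, 192.284], [0.0, 0.0, 1.0]], 'mount': [[0.001, -0.958, -0.285, 0.073], [1.0, 0.001, 0.002, 0.0], [-0.001, -0.285, 0.958, -0.142], [0.0, 0.0, 0.0, 1.0]]}
```

View pics/scene0.png

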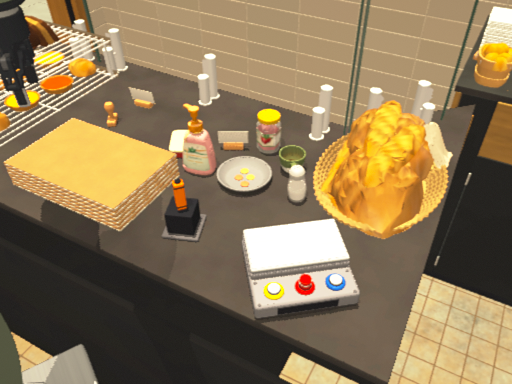

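View pics/side0.png

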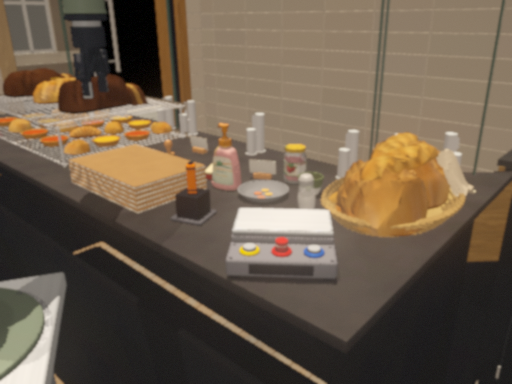

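View pics/wrist0.png

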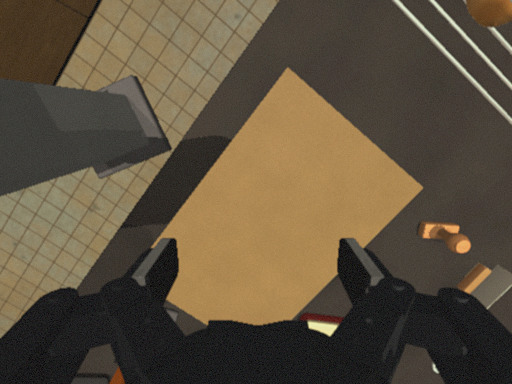

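```bash
cat > h.py <<'E'
import numpy as np,cv2
def ray(f,uv):
    d=np.linalg.inv(f["K"])@np.array([uv[0],uv[1],1.]); R=np.array(f["R"]);t=np.array(f["t"])
    return -R.T@t, R.T@d/np.linalg.norm(d)
def plane(f,uv,z):
    o,d=ray(f,uv); return o+d*(z-o[2])/d[2]
def tri(rs):
    A=np.zeros((3,3));b=np.zeros(3)
    for o,d in rs:
        P=np.eye(3)-np.outer(d,d);A+=P;b+=P@o
    x=np.linalg.solve(A,b)
    return x,[np.linalg.norm((np.eye(3)-np.outer(d,d))@(x-o)) for o,d in rs]
def wristf(f,s):
    from scipy.spatial.transform import Rotation as Ro
    T=np.eye(4);T[:3,:3]=Ro.from_euler('xyz',s["tool_rot"]).as_matrix();T[:3,3]=s["position"]
    C=np.linalg.inv(T@np.array(f["mount"])); return dict(f,R=C[:3,:3],t=C[:3,3])
def proj(f,X):
    p=np.array(f["K"])@(np.array(f["R"])@np.array(X)+np.array(f["t"])); return p[:2]/p[2]
def hsv(f): return cv2.cvtColor(f["image"],cv2.COLOR_RGB2HSV)
def comps(m,amin=15):
    n,l,st,c=cv2.connectedComponentsWithStats(m.astype(np.uint8))
    return [(st[i].tolist(),c[i].round(1).tolist()) for i in range(1,n) if st[i,4]>=amin]
E
python3 - <<'E'
import pickle;from h import *
s,F=pickle.load(open("f0.pkl","rb"))
for n,box in (("scene",(150,170,360,315)),("side",(160,150,345,285))):
    f=F[n];H=hsv(f);x0,y0,x1,y1=box
    sub=np.zeros(H.shape[:2],bool);sub[y0:y1,x0:x1]=1
    h,S,v=[H[...,i].astype(int) for i in range(3)]
    for c,m in dict(red=((h<4)|(h>176))&(S>180)&(v>80),yellow=(h>22)&(h<35)&(S>150)&(v>100),blue=(h>95)&(h<120)&(S>130)&(v>80),orange=(h>=5)&(h<16)&(S>180)&(v>120)).items():
        print(n,c,comps(m&sub))
    cv2.imwrite(f"pics/{n}0z.png",cv2.resize(f["image"][y0:y1,x0:x1,::-1],None,fx=3.5,fy=3.5,interpolation=cv2.INTER_CUBIC))
E
```

```text
scene red [([295, 275, 20, 20, 224], [304.7, 285.5])]
scene yellow [([315, 170, 21, 32, 132], [325.0, 184.7]), ([314, 181, 7, 6, 17], [316.6, 183.8]), ([320, 201, 40, 27, 131], [342.0, 215.6]), ([264, 283, 20, 17, 141], [273.4, 292.6])]
scene blue [([326, 275, 19, 15, 111], [334.5, 284.2])]
scene orange [([172, 179, 11, 5, 15], [177.4, 181.3]), ([344, 179, 10, 14, 41], [347.9, 185.2]), ([173, 183, 14, 27, 243], [179.7, 196.9]), ([329, 191, 19, 24, 109], [339.1, 203.5]), ([349, 195, 11, 19, 76], [354.6, 204.3])]
side red [([278, 239, 7, 3, 17], [281.2, 240.2])]
side yellow [([240, 247, 19, 9, 83], [249.0, 251.7])]
side blue [([306, 252, 17, 4, 30], [314.1, 253.9])]
side orange [([186, 163, 10, 31, 222], [190.9, 178.7])]
```

View pics/scene0z.png

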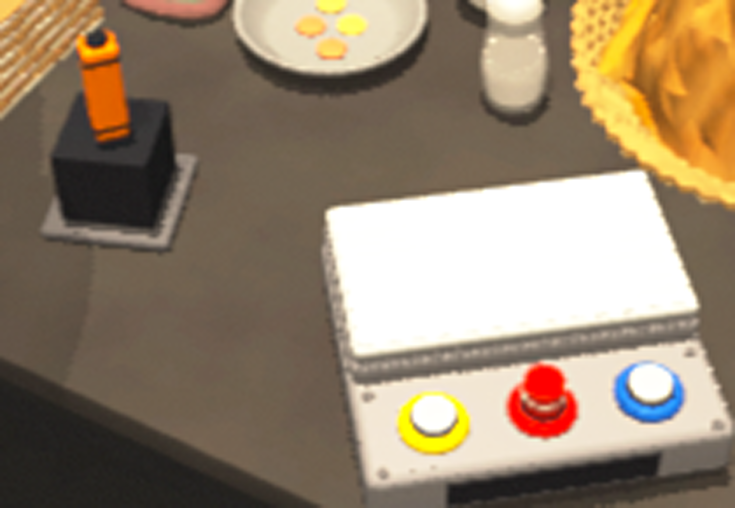

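View pics/side0z.png

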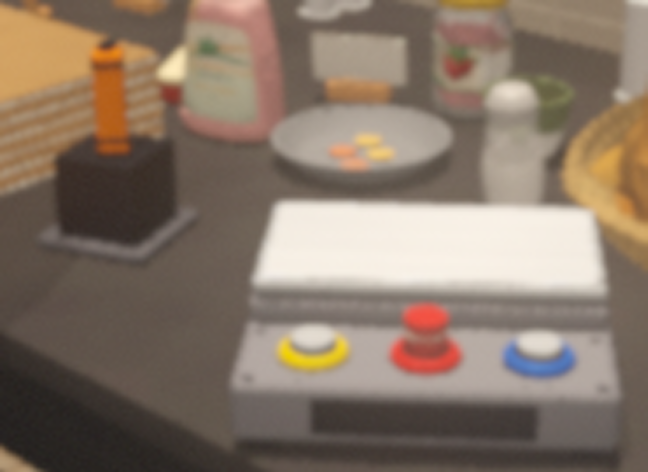

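Run:
```python
import pickle;from h import *
s,F=pickle.load(open("f0.pkl","rb"))
a,b=F["scene"],F["side"]
p=lambda u,v,o:((u+.5)/3.5-.5+o[0],(v+.5)/3.5-.5+o[1])
P=dict(yel=((434,412),(314,338)),blue=((651,383),(541,346)),key=((545,377),(427,317)),knob=((97,37),(108,45)),htop=((98,48),(108,52)),hbot=((113,137),(113,150)))
for k,(u,v) in P.items():
    u=p(*u,(150,170));v=p(*v,(160,150))
    x,e=tri([ray(a,u),ray(b,v)]);z={'yel':.051,'blue':.051,'key':.064,'knob':.130,'htop':.126,'hbot':.06}[k]
    print(k,x.round(4),np.round(e,4),plane(a,u,z).round(4),plane(b,v,z).round(4))
for f in(a,b):print((-np.array(f["R"]).T@f["t"]).round(3))
# soap, shaker bases
for n,u in dict(soap=(200,170),shaker=(297,198),cup=(292,168)).items(): print(n,plane(a,u,0).round(3))
```

```text
yel [0.4659 0.0537 0.0475] [0.0006 0.0006] [0.4638 0.0514 0.051 ] [0.4648 0.0479 0.051 ]
blue [0.5699 0.0109 0.0469] [0.0006 0.0006] [0.5668 0.0085 0.051 ] [0.5674 0.0044 0.051 ]
key [0.5191 0.0346 0.06  ] [0.0002 0.0002] [0.5168 0.0321 0.064 ] [0.5166 0.0275 0.064 ]
knob [0.4124 0.3195 0.1261] [0.0006 0.0006] [0.4102 0.3148 0.13  ] [0.4113 0.3078 0.13  ]
htop [0.4107 0.3141 0.1231] [0.0012 0.0012] [0.4083 0.3104 0.126 ] [0.4108 0.3064 0.126 ]
hbot [0.409  0.3082 0.0605] [0.001 0.001] [0.4081 0.3084 0.06  ] [0.4103 0.3103 0.06  ]
[ 0.186 -0.362  0.712]
[ 0.277 -0.611  0.421]
soap [0.523 0.473 0.   ]
shaker [0.665 0.265 0.   ]
cup [0.717 0.362 0.   ]
```

>>> servo_tool([
  [[-3.8,-2.7,0,0,0,0],[-3.8,-2.7,0,0,0,0],[-3.8,-2.7,0,0,0,0],[-3.8,-2.7,0,0,0,0],[-3.8,-2.7,0,0,0,0]],
], grip=1)

```text
clock: 0.78
position: [0.3572, 0.3846, 0.2312]
tool_rot: [-3.141, -0.0, 2.766]
force: [0.1, 0.6, -0.6]
grip_width: 0.0853
```

>>> servo_tool([
  [[-3.8,-2.7,0,0,0,0],[-3.8,-2.7,0,0,0,0],[0,0,0,0,0,0]],
])

```text
clock: 1.15
position: [0.4092, 0.3049, 0.2313]
tool_rot: [-3.141, 0.001, 2.761]
force: [-0.3, 1.2, 0.4]
grip_width: 0.0854
```

```bash
cat > snap.py <<'E'
import sys,pickle,cv2;from h import *
from workcell import bot
tag=sys.argv[1]
F={}
for n in sys.argv[2:] or ["wrist"]:
    s=bot.observe();f=bot.grab_frame(n);F[n]=wristf(f,s) if n=="wrist" else f
    cv2.imwrite(f"pics/{n}_{tag}.png",f["image"][:,:,::-1])
s=bot.observe();pickle.dump((s,F),open(f"{tag}.pkl","wb"))
print({k:np.round(s[k],4).tolist() for k in("clock","position","tool_rot","force","moment","grip_width")})
E
python3 snap.py a
```

```text
{'clock': 1.2, 'position': [0.4081, 0.3068, 0.2313], 'tool_rot': [-3.1413, 0.0001, 2.7632], 'force': [-0.954, 1.5604, -0.0906], 'moment': [0.011, 0.0034, 0.0013], 'grip_width': 0.0852}
```

View pics/wrist_a.png

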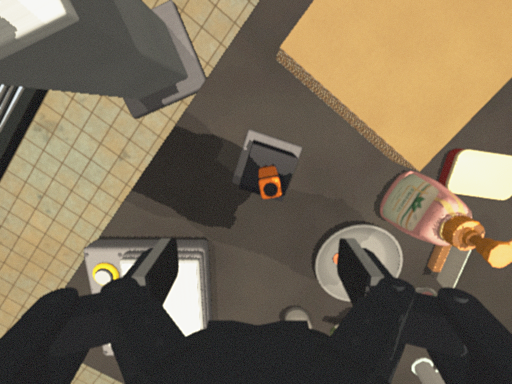

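Run:
```python
import pickle;from h import *
s,F=pickle.load(open("a.pkl","rb"));f=F["wrist"]
print(proj(f,[.409,.309,.126]),proj(f,[.409,.309,.06]),proj(f,s["position"]))
cv2.imwrite("pics/az.png",cv2.resize(f["image"][120:215,220:320,::-1],None,fx=6,fy=6,interpolation=cv2.INTER_CUBIC))
H=hsv(f);h,S,v=[H[...,i].astype(int) for i in range(3)]
print(comps((h>=4)&(h<18)&(S>170)&(v>120)&(np.arange(512)<310)[None]&(np.arange(384)<215)[:,None]))
```

```text
[260.87318317 189.6532053 ] [260.17040834 174.22918171] [259.07146966 240.02507247]
[([259, 166, 23, 33, 437], [268.8, 180.9])]
```

View pics/az.png

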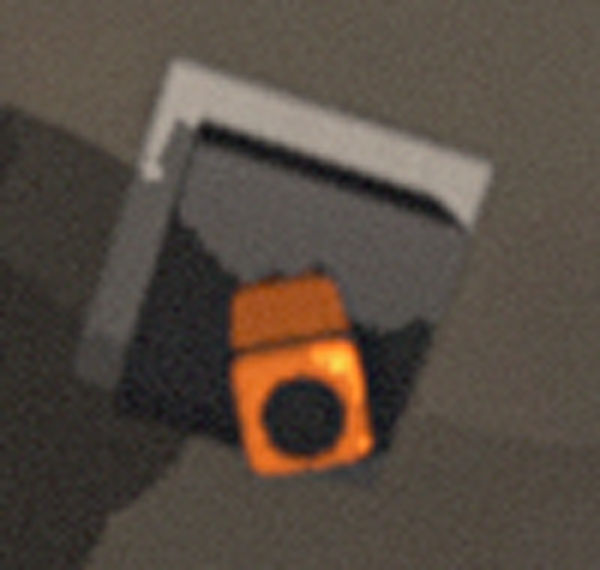

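Run:
```python
import pickle;from h import *
s,F=pickle.load(open("a.pkl","rb"));f=F["wrist"]
q=lambda u:((u[0]+.5)/6-.5+220,(u[1]+.5)/6-.5+120)
C=[plane(f,q(c),.126) for c in[(230,349),(357,338),(375,450),(256,474)]]
print(np.mean(C,0), [ (np.linalg.norm(C[i]-C[i-1]).round(4), (np.degrees(np.arctan2(*(C[i]-C[i-1])[1::-1]))%90).round(1)) for i in range(4)])
S=[plane(f,q(c),.008) for c in[(170,60),(492,165),(80,375)]]
print("foot",np.mean(S[1:],0),[ (np.linalg.norm(S[i]-S[0]).round(4), (np.degrees(np.arctan2(*(S[i]-S[0])[1::-1]))%90).round(1)) for i in (1,2)])
print("knob",plane(f,q((303,417)),.130))
b=pickle.load(open("f0.pkl","rb"))[1]
p=lambda u,v,o:((u+.5)/3.5-.5+o[0],(v+.5)/3.5-.5+o[1])
print(tri([ray(f,q((303,417))),ray(b["scene"],p(97,37,(150,170))),ray(b["side"],p(108,44,(160,150)))]))
# scale rough: pad
```

```text
[0.40972705 0.31835191 0.126     ] [(np.float64(0.021), np.float64(79.7)), (np.float64(0.0199), np.float64(73.3)), (np.float64(0.0186), np.float64(78.4)), (np.float64(0.0193), np.float64(80.2))]
foot [0.41132884 0.31810841 0.008     ] [(np.float64(0.0753), np.float64(50.5)), (np.float64(0.0745), np.float64(51.4))]
knob [0.41058769 0.31757028 0.13      ]
(array([0.41173196, 0.31749021, 0.12750626]), [np.float64(0.00042800612195132456), np.float64(0.0006136384362418491), np.float64(0.001005011092164348)])
```

>>> servo_tool([
  [[0,0,0,0,0,-9.7],[0,1.1,0,0,0,0],[0,0,3,0,0,0],[0,0,3,0,0,0],[0,0,0,0,0,0]],
])

```text
clock: 1.82
position: [0.4086, 0.3192, 0.1698]
tool_rot: [-3.139, -0.002, 2.933]
force: [-0.4, 0.6, 0.7]
grip_width: 0.0855
```

```bash
python3 snap.py b
python3 - <<'E'
import pickle;from h import *
s,F=pickle.load(open("b.pkl","rb"));f=F["wrist"]
print(proj(f,[.410,.318,.126]),proj(f,[.410,.318,.13]),proj(f,s["position"]))
cv2.imwrite("pics/bz.png",cv2.resize(f["image"][130:290,160:360,::-1],None,fx=4,fy=3.7*4/3.7,interpolation=cv2.INTER_CUBIC))
E
```

```text
{'clock': 1.875, 'position': [0.4093, 0.3194, 0.1711], 'tool_rot': [-3.1405, -0.0009, 2.9334], 'force': [0.6344, 0.0275, 1.0485], 'moment': [-0.0043, -0.0138, -0.0174], 'grip_width': 0.0854}
[255.7380142  217.19636678] [255.69625266 219.25585381] [257.33666971 244.71994344]
```

View pics/bz.png

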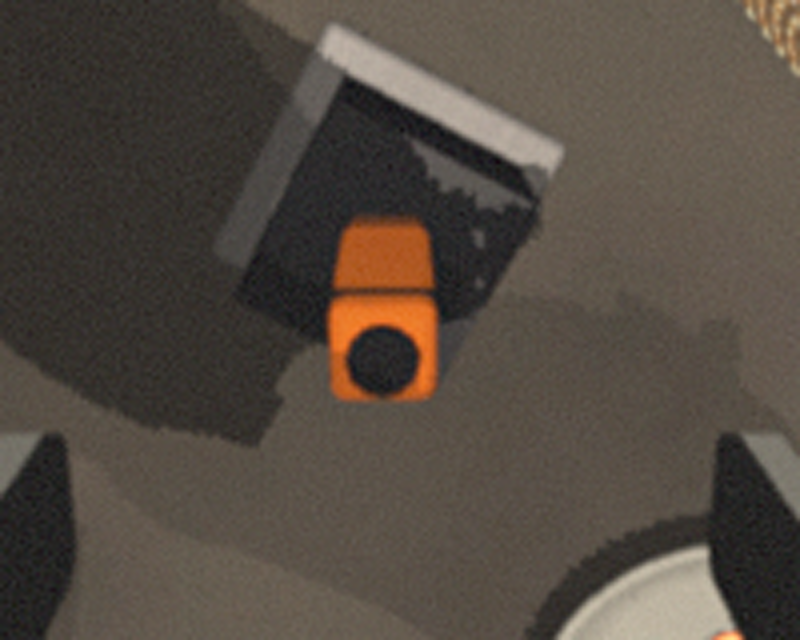

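>>> servo_tool([
  [[0,-0.1,3,0,0,0],[0,0,3,0,0,0],[0,0,3,0,0,0],[0,0,0,0,0,0]],
])

```text
clock: 2.38
position: [0.4092, 0.3179, 0.0811]
tool_rot: [-3.14, -0.001, 2.934]
force: [-0.3, -0.6, 0.7]
grip_width: 0.0851
```

>>> servo_tool([
  [[0,0,0,0,0,0],[0,0,0,0,0,0],[0,0,0,0,0,0],[0,0,0,0,0,0],[0,0,0,0,0,0]],
], grip=-1, squeeze=50)

```text
clock: 3.0
position: [0.4097, 0.3179, 0.0819]
tool_rot: [3.141, 0.0, 2.935]
force: [-2.1, -1.4, 9.5]
grip_width: 0.0193
```

>>> servo_tool([
  [[0,0,0,0,0,0],[0,0,0,0,0,0],[0,0,0,0,0,0]],
])

```text
clock: 3.38
position: [0.4097, 0.3179, 0.0819]
tool_rot: [3.141, 0.0, 2.935]
force: [-1.1, -0.7, 9.0]
grip_width: 0.0192
```

```bash
python3 snap.py c
```

```text
{'clock': 3.425, 'position': [0.4098, 0.3179, 0.0819], 'tool_rot': [3.1409, 0.0005, 2.9349], 'force': [-0.7026, -1.0485, 9.3696], 'moment': [-0.1851, 0.3245, 0.0019], 'grip_width': 0.0196}
```

View pics/wrist_c.png

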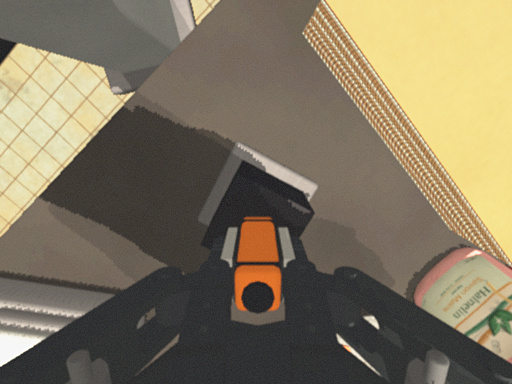

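>>> servo_tool([
  [[0,0,-2,0,0,0],[0,0,-2,0,0,0],[0,0,-2,0,0,0],[0,0,-2,0,0,0],[0,0,-2,0,0,0]],
], squeeze=80)

```text
clock: 4.05
position: [0.4095, 0.3176, 0.1821]
tool_rot: [-3.142, 0.0, 2.935]
force: [-0.2, 0.3, -0.3]
grip_width: 0.0192
```

>>> servo_tool([
  [[0,0,0,0,0,0],[0,0,0,0,0,0]],
])

```text
clock: 4.3
position: [0.4093, 0.3175, 0.1809]
tool_rot: [-3.141, -0.0, 2.935]
force: [0.3, 0.5, -0.3]
grip_width: 0.0189
```

```bash
python3 snap.py d scene side wrist;python3 - <<'E'
import pickle;from h import *
s,F=pickle.load(open("d.pkl","rb"))
t=s["position"]-np.array([0,0,.068]);ims=[]
for n in("scene","side"):
    u=proj(F[n],t);print(u);x,y=int(u[0])-45,int(u[1])-75
    print(x,y);ims.append(cv2.resize(F[n]["image"][y:y+100,x:x+90,::-1],None,fx=4,fy=4,interpolation=cv2.INTER_CUBIC))
cv2.imwrite("pics/dz.png",np.hstack(ims))
E
```

```text
{'clock': 4.45, 'position': [0.4093, 0.3175, 0.1806], 'tool_rot': [-3.1407, -0.0007, 2.935], 'force': [-0.5503, -0.1879, -0.5587], 'moment': [0.0169, -0.0037, -0.0459], 'grip_width': 0.019}
[177.43329035 186.39514566]
132 111
[189.35287676 168.92919284]
144 93
```

View pics/dz.png

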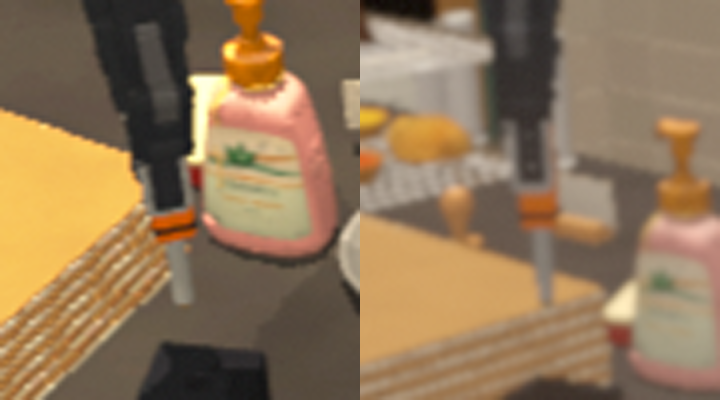

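View pics/wrist_d.png

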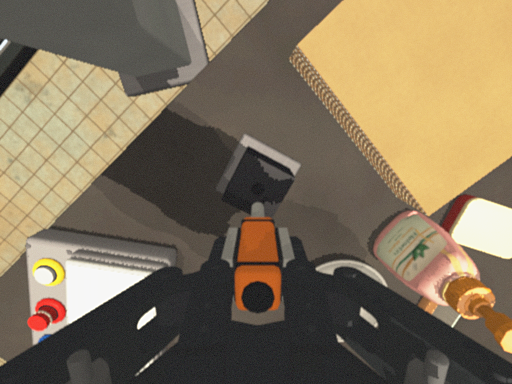

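>>> servo_tool([
  [[-3.6,-3.6,0,0,0,0],[-3.6,-3.6,0,0,0,0],[-3.6,-3.6,0,0,0,0],[-3.6,-3.6,0,0,0,0],[-3.6,-3.6,0,0,0,0]],
])

```text
clock: 5.08
position: [0.5494, 0.1031, 0.1808]
tool_rot: [-3.141, -0.001, 2.935]
force: [0.7, 1.3, 0.4]
grip_width: 0.0191
```

>>> servo_tool([
  [[-2.4,-2.4,0,0,0,0],[-1.2,-1.2,0,0,0,0],[0,0,0,0,0,0],[0,0,0,0,0,0]],
])

```text
clock: 5.58
position: [0.576, 0.0635, 0.1811]
tool_rot: [3.141, -0.001, 2.937]
force: [-0.2, 0.3, -0.1]
grip_width: 0.0189
```

```bash
python3 snap.py e
```

```text
{'clock': 5.625, 'position': [0.576, 0.0635, 0.1812], 'tool_rot': [3.1412, -0.0005, 2.9368], 'force': [-0.6375, 0.1415, -0.1602], 'moment': [-0.0262, 0.0534, -0.0075], 'grip_width': 0.0191}
```

View pics/wrist_e.png

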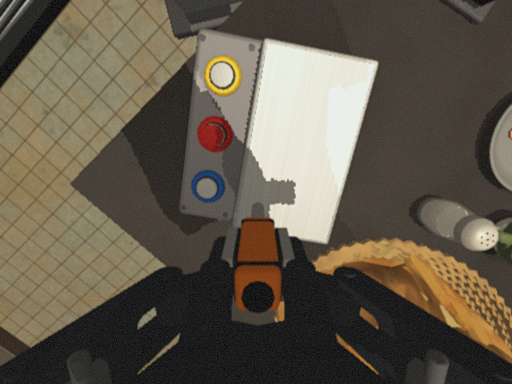

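Run:
```python
import pickle;from h import *
s,F=pickle.load(open("e.pkl","rb"));f=F["wrist"]
H=hsv(f);h,S,v=[H[...,i].astype(int) for i in range(3)]
box=np.zeros(h.shape,bool);box[40:215,180:260]=1
R={}
for c,m in dict(red=((h<5)|(h>174))&(S>170)&(v>50),yellow=(h>20)&(h<36)&(S>150)&(v>80),blue=(h>95)&(h<120)&(S>130)&(v>50)).items():
    cs,_=cv2.findContours((m&box).astype(np.uint8),cv2.RETR_EXTERNAL,cv2.CHAIN_APPROX_NONE)
    k=max(cs,key=cv2.contourArea);(x,y),r=cv2.minEnclosingCircle(k);e=cv2.fitEllipse(cv2.convexHull(k))
    print(c,(x,y,r),e)
    print("  ring plane .046",plane(f,e[0],.0455).round(4)); R[c]=plane(f,e[0],.0455)
d=R["blue"]-R["yellow"];print(np.linalg.norm(d),np.degrees(np.arctan2(d[1],d[0])),(R["blue"]+R["yellow"])/2)
b=pickle.load(open("f0.pkl","rb"))[1]
for u,n in(((390,110),'bread top'),((325,205),'basket rim left'),((360,228),'basket')): print(n,plane(b["scene"],u,.15).round(3),plane(b["scene"],u,.06).round(3))
cv2.imwrite("pics/ez.png",cv2.resize(f["image"][25:225,170:290,::-1],None,fx=3,fy=3,interpolation=cv2.INTER_CUBIC))
```

```text
red (214.38059997558594, 133.6343231201172, 17.73894500732422) ((214.44435119628906, 133.52371215820312), (33.361427307128906, 35.64314651489258), 151.61363220214844)
  ring plane .046 [0.5167 0.0323 0.0455]
yellow (222.12359619140625, 75.2471923828125, 19.973899841308594) ((222.52374267578125, 75.1385726928711), (36.71562576293945, 39.81966781616211), 163.18853759765625)
  ring plane .046 [0.4656 0.0532 0.0455]
blue (207.7262725830078, 185.45985412597656, 16.34654426574707) ((207.56820678710938, 185.71266174316406), (30.887495040893555, 32.67909240722656), 114.34370422363281)
  ring plane .046 [0.5679 0.0118 0.0455]
0.1103267958380027 -22.064528720768198 [0.51673817 0.03248936 0.0455    ]
bread top [0.915 0.267 0.15 ] [1.032 0.368 0.06 ]
basket rim left [0.596 0.092 0.15 ] [0.662 0.165 0.06 ]
basket [0.611 0.016 0.15 ] [0.68  0.076 0.06 ]
```

View pics/ez.png

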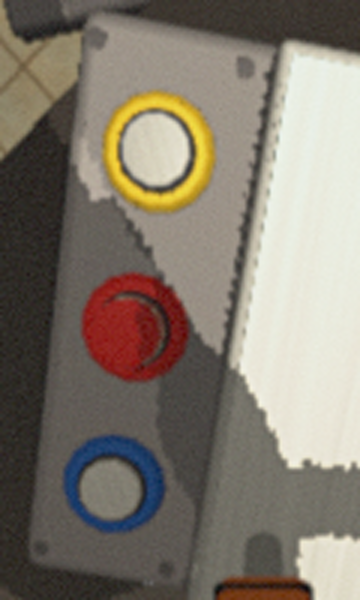

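>>> servo_tool([
  [[-0.1,-2.6,0,0,0,0],[-0.1,-2.65,0,0,0,0],[0,0,2,0,0,0],[0,0,2,0,0,0],[0,0,1,0,0,0]],
])

```text
clock: 6.25
position: [0.5672, 0.0113, 0.1305]
tool_rot: [-3.142, -0.001, 2.937]
force: [0.3, -0.6, -0.0]
grip_width: 0.0192
```

>>> servo_tool([
  [[0,0,0.5,0,0,0],[0,0,0,0,0,0],[0,0,0,0,0,0]],
])

```text
clock: 6.62
position: [0.5681, 0.0103, 0.1269]
tool_rot: [3.141, 0.001, 2.935]
force: [0.3, -1.0, -0.2]
grip_width: 0.0192
```

```bash
python3 snap.py g scene side wrist;python3 - <<'E'
import pickle;from h import *
s,F=pickle.load(open("g.pkl","rb"))
t=s["position"]-np.array([0,0,.068]);ims=[]
for n in("scene","side"):
    u=proj(F[n],t);print(u);x,y=int(u[0])-45,int(u[1])-65
    ims.append(cv2.resize(F[n]["image"][y:y+100,x:x+90,::-1],None,fx=4,fy=4,interpolation=cv2.INTER_CUBIC))
cv2.imwrite("pics/gz.png",np.hstack(ims))
E
```

```text
{'clock': 6.775, 'position': [0.568, 0.0102, 0.1267], 'tool_rot': [3.1414, 0.0007, 2.935], 'force': [-0.5653, 0.3116, -0.08], 'moment': [0.0147, 0.0387, -0.0141], 'grip_width': 0.0187}
[336.06296489 275.39191935]
[313.30724887 242.89621463]
```

View pics/gz.png

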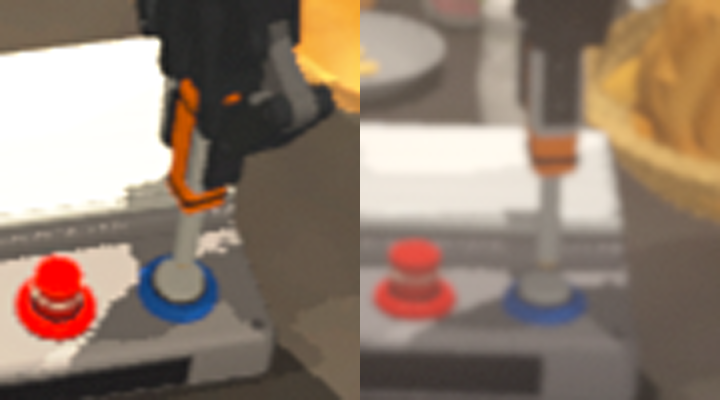

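>>> servo_tool([
  [[0,0,0.6,0,0,0],[0,0,0.3,0,0,0],[0,0,0.1,0,0,0],[0,0,0,0,0,0],[0,0,0,0,0,0]],
])

```text
clock: 7.4
position: [0.5678, 0.0102, 0.1164]
tool_rot: [-3.142, -0.0, 2.935]
force: [-1.4, -0.7, 2.2]
grip_width: 0.0191
```

>>> servo_tool([
  [[0,0,0,0,0,0],[0,0,0,0,0,0],[0,0,0,0,0,0],[0,0,0,0,0,0]],
])

```text
clock: 7.9
position: [0.5678, 0.0102, 0.1163]
tool_rot: [-3.142, 0.0, 2.935]
force: [-0.8, -0.1, 1.2]
grip_width: 0.0194
```

Run:
```python
from workcell import bot
import numpy as np
f=[]
import cv2
for n in ["side","scene","wrist"]*2:
    im=bot.grab_frame(n)["image"];s=bot.observe();f.append(s["force"]);
    cv2.imwrite(f"pics/h_{n}.png",im[:,:,::-1])
print(np.round(f,2),s["position"],s["clock"])
```

```text
[[-0.88  0.01  1.63]
 [-0.4  -0.23  2.12]
 [ 0.73  0.28  2.12]
 [-0.23 -0.23  2.07]
 [ 0.07 -0.31  1.9 ]
 [-0.74  0.76  1.99]] [0.56782135 0.01021438 0.11630033] 8.2
```

>>> servo_tool([
  [[0,0,-2,0,0,0],[0,0,-2,0,0,0],[2,0.4,0,0,0,0],[4,0.8,0,0,0,0],[4,0.8,0,0,0,0]],
])

```text
clock: 8.82
position: [0.4729, 0.0506, 0.1562]
tool_rot: [3.142, -0.0, 2.935]
force: [0.3, 0.3, -0.4]
grip_width: 0.0186
```

>>> servo_tool([
  [[0.9,0.15,0,0,0,0],[0,0,1.5,0,0,0],[0,0,1.5,0,0,0],[0,0,0,0,0,0],[0,0,0,0,0,0]],
])

```text
clock: 9.45
position: [0.4658, 0.0534, 0.1264]
tool_rot: [-3.141, -0.0, 2.935]
force: [-0.3, -0.3, -0.9]
grip_width: 0.0189
```

```bash
python3 snap.py i scene side;python3 - <<'E'
import pickle;from h import *
s,F=pickle.load(open("i.pkl","rb"))
t=s["position"]-np.array([0,0,.068]);ims=[]
for n in("scene","side"):
    u=proj(F[n],t);x,y=int(u[0])-45,int(u[1])-65
    ims.append(cv2.resize(F[n]["image"][y:y+100,x:x+90,::-1],None,fx=4,fy=4,interpolation=cv2.INTER_CUBIC))
cv2.imwrite("pics/iz.png",np.hstack(ims))
E
```

```text
{'clock': 9.55, 'position': [0.4658, 0.0535, 0.1266], 'tool_rot': [3.1414, 0.0004, 2.9348], 'force': [1.1787, -0.7462, -0.6657], 'moment': [-0.012, -0.0153, 0.0076], 'grip_width': 0.0191}
```

View pics/iz.png

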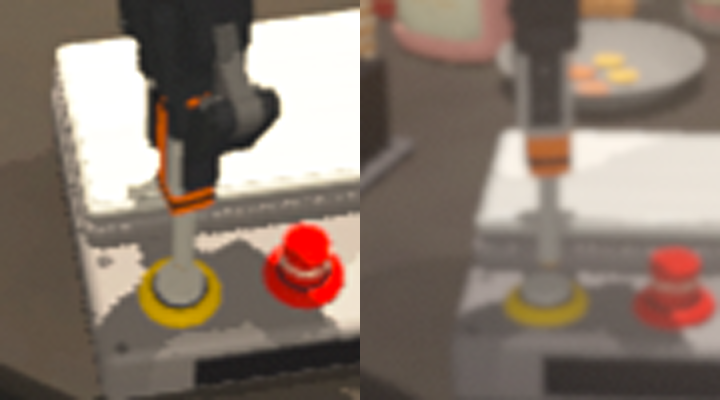

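The tip stands a few mm above the centre of the yellow pad in both views (crop about (180,275) and (545,285)). I'll press it the same way as the blue one.

>>> servo_tool([
  [[0,0,0.6,0,0,0],[0,0,0.3,0,0,0],[0,0,0.1,0,0,0],[0,0,0,0,0,0],[0,0,0,0,0,0]],
])

```text
clock: 10.18
position: [0.4656, 0.0536, 0.1164]
tool_rot: [3.142, 0.0, 2.935]
force: [0.4, -0.2, 1.2]
grip_width: 0.0192
```

>>> servo_tool([
  [[0,0,0,0,0,0],[0,0,0,0,0,0],[0,0,0,0,0,0],[0,0,0,0,0,0]],
])

```text
clock: 10.68
position: [0.4656, 0.0536, 0.1163]
tool_rot: [-3.142, 0.0, 2.935]
force: [0.2, 0.7, 1.7]
grip_width: 0.0191
```

Run:
```python
from workcell import bot
import numpy as np
f=[]
for n in ["side","scene","wrist"]*2:
    im=bot.grab_frame(n)["image"];s=bot.observe();f.append(s["force"]);
print(np.round(f,2),s["position"],s["clock"])
```

```text
[[ 1.46  0.46  1.23]
 [-0.13  0.09  1.78]
 [ 0.25 -0.49  1.25]
 [-0.    0.81  1.61]
 [ 1.22  0.28  1.23]
 [ 0.37  0.29  1.49]] [0.46556282 0.05362827 0.11631472] 10.975
```

>>> servo_tool([
  [[0,0,0.1,0,0,0],[0,0,0,0,0,0],[0,0,0,0,0,0],[0,0,0,0,0,0],[0,0,0,0,0,0]],
])

```text
clock: 11.6
position: [0.4656, 0.0536, 0.1153]
tool_rot: [3.142, 0.0, 2.935]
force: [0.2, -0.0, 2.0]
grip_width: 0.0192
```

Run:
```python
from workcell import bot
import numpy as np
f=[]
for n in ["side","scene","wrist"]*2:
    im=bot.grab_frame(n)["image"];s=bot.observe();f.append(s["force"]);
print(np.mean(f,0),s["position"],s["clock"])
```

```text
[0.46547151 0.24637229 2.12154677] [0.46556622 0.05358132 0.11531441] 11.9
```

>>> servo_tool([
  [[0,0,-2,0,0,0],[0,0,-2,0,0,0],[-2.7,-0.5,0,0,0,0],[-2.8,-0.5,0,0,0,0],[0,0,0,0,0,0]],
])

```text
clock: 12.52
position: [0.5183, 0.0316, 0.155]
tool_rot: [-3.141, 0.0, 2.934]
force: [-0.6, -0.3, -0.5]
grip_width: 0.0194
```

>>> servo_tool([
  [[0,0,1,0,0,0],[0,0,0.7,0,0,0],[0,0,0,0,0,0],[0,0,0,0,0,0]],
])

```text
clock: 13.02
position: [0.5172, 0.0327, 0.1383]
tool_rot: [-3.142, -0.0, 2.935]
force: [1.1, 0.3, -0.3]
grip_width: 0.0193
```

```bash
cat > z.py <<'E'
import pickle,sys;from h import *
s,F=pickle.load(open(sys.argv[1]+".pkl","rb"))
t=s["position"]-np.array([0,0,.068]);ims=[]
for n in("scene","side"):
    u=proj(F[n],t);x,y=int(u[0])-45,int(u[1])-55
    ims.append(cv2.resize(F[n]["image"][y:y+100,x:x+90,::-1],None,fx=4,fy=4,interpolation=cv2.INTER_CUBIC))
cv2.imwrite(f"pics/{sys.argv[1]}z.png",np.hstack(ims))
E
python3 snap.py k scene side; python3 z.py k
```

```text
{'clock': 13.125, 'position': [0.5174, 0.0326, 0.1385], 'tool_rot': [3.1415, 0.0003, 2.9352], 'force': [0.5032, -0.3847, -0.0257], 'moment': [-0.0263, 0.0254, 0.0352], 'grip_width': 0.0193}
```

View pics/kz.png

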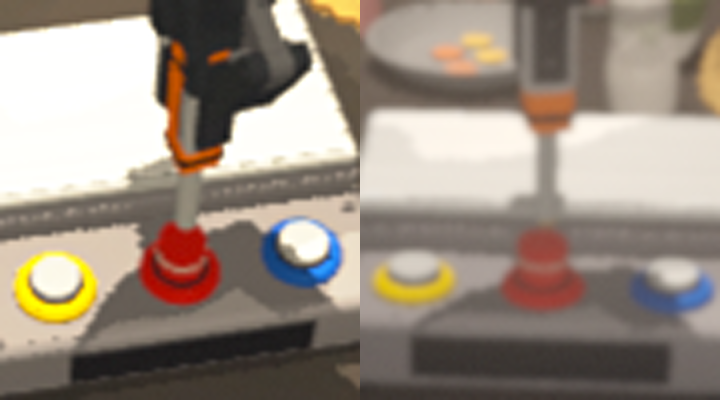

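>>> servo_tool([
  [[0,0,0.5,0,0,0],[0,0,0.3,0,0,0],[0,0,0.3,0,0,0],[0,0,0,0,0,0],[0,0,0,0,0,0]],
])

```text
clock: 13.75
position: [0.5174, 0.0325, 0.1274]
tool_rot: [3.142, 0.0, 2.935]
force: [0.1, 0.6, 3.2]
grip_width: 0.019
```

```bash
cat > fo.py <<'E'
from workcell import bot
import numpy as np
f=[]
for n in ["side","scene","wrist"]*2:
    im=bot.grab_frame(n)["image"];s=bot.observe();f.append(s["force"]);
print(np.mean(f,0),s["position"],s["tool_rot"],s["clock"],s["grip_width"])
E
python3 fo.py
```

```text
[-0.04739906  0.36088129  2.93933952] [0.51735928 0.03258221 0.12738278] [3.14152413e+00 1.39099712e-04 2.93509022e+00] 14.05 0.019065177915375382
```

>>> servo_tool([
  [[0,0,0.2,0,0,0],[0,0,0.2,0,0,0],[0,0,0,0,0,0],[0,0,0,0,0,0],[0,0,0,0,0,0]],
])

```text
clock: 14.68
position: [0.5174, 0.0326, 0.1233]
tool_rot: [3.142, 0.0, 2.935]
force: [-0.0, 0.5, 3.8]
grip_width: 0.0192
```

```bash
python3 fo.py; python3 snap.py m scene side wrist; python3 z.py m
```

```text
[0.35946734 0.4260212  4.16761526] [0.5173631  0.03253349 0.12331968] [-3.14158847e+00  8.28198085e-05  2.93505648e+00] 14.975 0.018881965121371563
{'clock': 15.125, 'position': [0.5173, 0.0325, 0.1233], 'tool_rot': [-3.1416, 0.0, 2.935], 'force': [-0.1279, 0.7262, 3.6811], 'moment': [0.1674, -0.1603, 0.0028], 'grip_width': 0.0192}
```

View pics/mz.png

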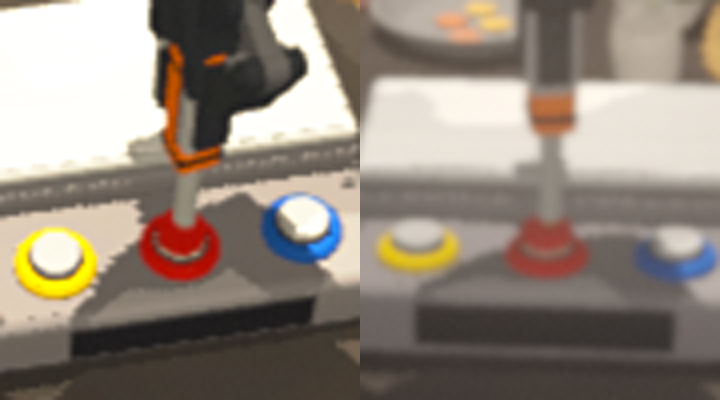

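View pics/wrist_m.png

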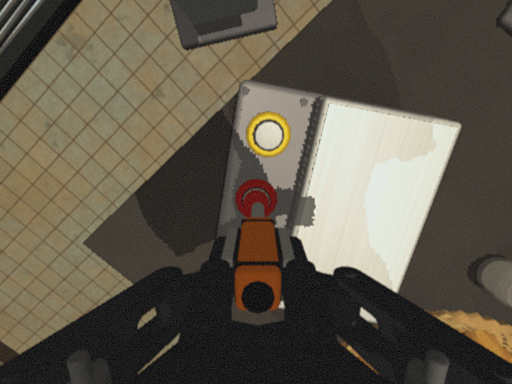

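Run:
```python
import pickle;from h import *
ims=[]
for t in("k","m"):
    s,F=pickle.load(open(t+".pkl","rb"));f=F["scene"]
    ims.append(cv2.resize(f["image"][262:302,285:327,::-1],None,fx=9,fy=9,interpolation=cv2.INTER_CUBIC))
cv2.imwrite("pics/mz2.png",np.hstack(ims))
# front-of-key line pixel vs height: front dir toward camera
f=F["scene"];o=ray(f,(300,285))[0];c=np.array([.517,.0325]);d=o[:2]-c;d/=np.linalg.norm(d)
p0=np.r_[c+.011*d,.046]
for dz in(0,.002,.004,.010):print(dz,(((proj(f,p0+[0,0,dz])-[285,262])+.5)*9).round(0))
```

```text
0 [178. 244.]
0.002 [178. 237.]
0.004 [179. 231.]
0.01 [181. 212.]
```

View pics/mz2.png

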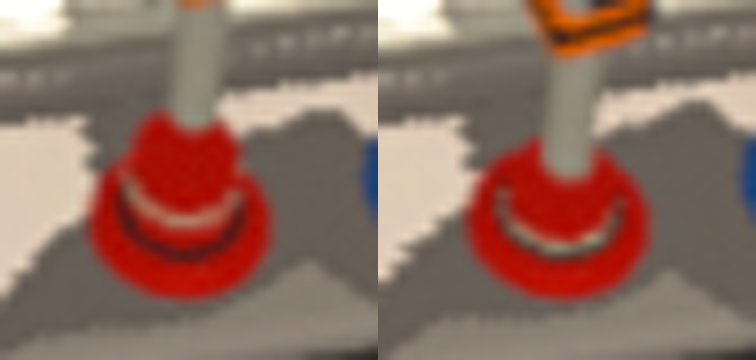

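```bash
python3 -c "
from workcell import bot
print(bot.job_done())"
```

```text
the job is handed in; nothing more can be done
None
```

I took the probe from its stand, pressed the blue pad, then the yellow pad, and pushed the red key to about 8 mm. I handed the job in while still holding the key there; no verdict is reported.

- **Blue pad:** pressed for over 0.5 s at about 2 N, roughly 2.3 mm deep.
- **Yellow pad:** pressed for over 0.5 s. The first reading was only about 1.45 N, so I pressed 1 mm further, and it rose to about 2.1 N, roughly 2.5 mm deep.
- **Red key:** the white line was level with the collar in the last scene picture. Tip height and how far the line moved both put the key about 8 mm down. The force of 4.2 N suggests about 6 mm, but its zero drifts by about 0.5 N. All of these are within the 5–11 mm window, and the key never came near 14 mm.
- **Probe:** the tool was upright to within 0.001 rad, the probe looked straight and centred on the key, and the grip was 80 N with the fingers at 19 mm.
- **Other objects:** I planned every move to pass clear of the shaker, cup and soap pump, and saw no sign of a touch. I did not re-measure their positions at the end.

The run took about 15 s on the robot's clock. The fixed cameras alone placed things up to about 4 mm low and a few mm off sideways, so I used the wrist-camera positions and the contact forces instead.

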